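Gauge a cast resin cylinder in the bench caliper

ROBOT

A 6-joint arm with a two-finger parallel gripper is mounted at the origin on the work surface. World frame = base frame: x ahead of the robot, y to its left, z up, the work surface at z = 0. Lengths are in m, angles in degrees, forces in N, time in s.
With the tool pointing down it reaches from about 0.375 to 0.9 m from the base axis. Payload 3.1 kg.
Tool frame: the origin (TCP) lies at the very end of the fingers, on their centre line; the grasp point (between the pads) lies 19 mm behind it; z points along the fingers, y is the line along which they close (so a half turn about z gives the same grasp; the last joint's range is limited). The gripper opens to 87 mm and grips with 3 to 60 N. Pads are 19 mm wide; open, the fingers measure 117 mm over their backs; the gripper's body (75 mm by 190 mm) begins 51 mm behind the grasp point.
Start: joints at [61.622, 30.224, 82.088, -0, 67.689, -10.227], TCP at [0.195, 0.594, 0.223] pointing down, gripper open.
Joint ranges: [-176.69, 176.69], [-43.24, 126.21], [12.49, 139.97], [-82, 262], [0, 151.66], [-163.58, 163.58]. Speed limits (degrees/s): [159.86, 159.86, 180, 180, 180, 180].

INTERFACE

Orientations are given as a 3x3 rotation matrix whose columns are the frame's x, y, z axes.
In Python, from rig import readout, cams, bot gives the robot as it stands.
- The arm moves only by the shell command python3 -m inch 'ROWS'. ROWS is JSON, a list of rows, each a list of 5 numbers: the shift along the world's x, y, z in cm, then the turn about the world's z in degrees, then the finger opening in cm, from 0 to 8.7. In form: [[dx, dy, dz, twist, fingers], ...]. A call has 1 to 10 rows; each row is the pose to reach, as a shift and turn from the pose commanded when the call began; what a row does not reach only later rows make up. A row lasts 1/12 s, in which the tool goes at most 41.7 mm and 7.16 degrees, less where a joint would pass 70% of its speed; a pose out of reach is approached as far as the arm can. A call with a gripper value outside its range is refused whole. The fingers move at their own pace and stop on an object; the grip force is fixed at half the most. Time passes only in rows, so rows that repeat a pose let the fingers close. It gives the time, the measured TCP pose, the force, the opening and the grip force at its end, in the units of the state.
- readout.read_state(): the state, without advancing time (a new reading comes with each control period).
- cams.capture(name): name is "side" or "top"; returns a dict with "image" (420x560x3 uint8, blue, green, red), "intrinsics" (3x3 intrinsics, pixels), "xyz" and "rotation" of the camera in the world. Camera axes: x right, y down, z forward; pixel columns grow to the right and rows downward; lengths in m; the calibration is good to about 2 mm. A picture is of the moment at which its call begins. There is no depth.
- bot.hand_in(): hands the job in; it is judged then, once.
The state is a dict: "time_s": time; "joint_positions": joint angles; "qvel": joint speeds; "tau": joint torques, N m; "position": TCP position; "tcp_rot": TCP orientation; "force": force on the tool from outside, world axes, zero at the start; "moment": the same for the moment, N m; "opening": opening from 0.0 (shut) to 1.0 (fully open); "grasp_force": force on a finger pad.
Only numpy, scipy, OpenCV 4.12 (cv2) and the standard library are available. Lean on these libraries where they do the work, as an engineer would, in place of code of your own. Each camera call takes 0.05 s, during which the arm holds its last target. There are 200 camera calls.

TASK

Measure the amber resin cylinder in the bench caliper: take it out of the leaning rack, open the jaws if they are too close, and set it down upright on the steel table between them. Slide the carriage shut until both jaws bear on the cylinder and the dial needle stands in the green, never in the red, then press the red lock lever down until it snaps and stays. Leave the cylinder clamped there with the needle still in the green, and everything else where it stands.

Things in the scene. Friction and masses are not known exactly. Their poses are not given: they have to be found in the camera images.
- caliper: Bench caliper, fixed: dark base 200 x 300 mm (x -145 to 55), steel table in front (x -110 to -40 mm, top z 28), steel beam at the back (x 0, top z 60). Origin on the bench under the beam's middle; z up, x away from the front across the beam, y along the beam, the way the carriage opens. Aluminium fixed jaw: y -145 to -125 mm, x -110 to 25, top z 80; its measuring face looks to +y.
- measuring_spot (a point): Foot of the fixed jaw's measuring face on the steel table, at the jaws' mid-width (caliper frame -75, -125, 28 mm). A cylinder touching the fixed jaw here has its axis 22 mm away along the caliper's +y.
- carriage (a joint): Carriage along the beam in m, 0 to 0.090: the clear gap between the jaw faces while the sprung jaw is not pushed back. Grows as the jaws open (caliper +y). Starts anywhere from 0.015 to 0.075, so perhaps too narrow for the cylinder. Takes 7 N to slide and stays where it is left; with the lock lever down it drags much more.
- sprung_jaw (a joint): How far the moving jaw (aluminium, x -110 to -30 mm, top z 80, 14 mm thick) is pushed back into the carriage, 0 to 0.016 m: 1.5 N at first touch, then 0.2 N more per mm. It drives the needle of the 48 mm dial, face up on the carriage's front (top z 67): green 0.003 to 0.011, red from 0.013. With a part of width w clamped, carriage + sprung_jaw = w. Carriage friction holds it when let go.
- thumb_grip (a point): Centre of the blue upright thumb grip on the carriage: 14 mm thick along caliper y, 40 mm along x, from z 72 mm (flat carriage top) to z 108; this point at z 90. Caliper frame x 0, y = carriage - 70 mm. On its +y side the lever's fork (86 mm high) begins 41 mm from the grip's centre, so do not open the fingers too wide there; its -y side is clear.
- lock_lever (a joint): Angle of the red lock lever on the carriage in rad: 0 = up (as it starts), 0.5 = fully down, held. A sprung lever with a detent: it takes about 8 N down on its pad to start, resists until 0.3 and beyond that snaps down and stays.
- lever_pad (a point): Middle of the top of the red thumb pad (30 x 24 mm) at the lever's free end. The pivot is at caliper x 0, y = carriage - 22 mm, z 78 mm. Lever up: this point is 45 mm beyond the pivot (+y) and 32.5 mm above it; lever down: 55 mm beyond and 7 mm above (z 85). Press straight down.
- rack: White plastic rack, fixed: foot 130 x 270 mm, origin on the bench under its centre, z up, y along the row of three pockets. Its block leans 0.45 rad (26 degrees) about y: the pockets' axes point up along (-0.435, 0, 0.900) in the rack frame. Round pockets of 47 mm, 40 mm deep, 85 mm apart. It stands with its row pointing roughly at the robot. The block's highest edge is 80 mm above the bench.
- amber_cyl_center (a point): Centre (half-way up) of the amber (orange-brown) resin cylinder to be measured: 44 mm diameter, 90 mm long, 130 to 215 g; its z is its axis, upward. It stands in any one of the rack's three pockets, leaning with it, 50 mm sticking out; draw it out along its axis. Standing on the steel table its centre is 73 mm above the bench.
- grey_cyl_center (a point): Centre of the dark grey cast cylinder of the same size, in another pocket. To be left there.
- green_cyl_center (a point): Centre of the green cast cylinder of the same size, in another pocket. To be left there.
- wash_bottle: White wash bottle, 64 mm diameter, 196 mm high with its bent spout, loose, at the back of the rack (its +x side). Origin under its centre. Not to be moved.
- clear_jar: Clear jar with blue lid, 68 mm diameter, 85 mm high, loose, at the back of the rack (its +x side). Origin under its centre. Not to be moved.
- amber_bottle: Amber reagent bottle with black cap, 68 mm diameter, 145 mm high, loose, behind the caliper. Origin under its centre. Not to be moved.
- beaker: Glass beaker, 68 mm diameter, 90 mm high, loose, behind the caliper. Origin under its centre. Not to be moved.
- tip_box: Blue box, 84 x 122 mm, 54 mm high, loose, in front of the caliper. Origin under its centre. Not to be moved.
- dish_stack: Stack of three clear dishes, one piece, 90 mm diameter, 47 mm high, loose, at the end of the rack nearest the robot. Origin under its centre. Not to be moved.
Things that resemble listed ones, but are neither listed nor needed, are in the scene too. Of the things like the part that bears amber_cyl_center, leave any that is purple; of the rest the smaller one is meant.

How it is judged (in metres and radians):
On the way, in this order (a step that is already met when the one before it is completed fails the run):
1. the amber cylinder stands upright on the steel table between the jaws, let go (z of amber_cyl_center in the frame of caliper between 0.068 and 0.078 m and angle between amber_cyl_center's own z axis and vertical below 0.09 rad and x of amber_cyl_center in the frame of caliper between -0.095 and -0.055 m and y of amber_cyl_center in the frame of caliper between -0.11 and -0.02 m and contact force between the fingers and anything else below 0.1 N), for 0.2 s.
2. the jaws bear on the standing cylinder and the needle is in the green (z of amber_cyl_center in the frame of caliper between 0.068 and 0.078 m and angle between amber_cyl_center's own z axis and vertical below 0.09 rad and x of amber_cyl_center in the frame of caliper between -0.095 and -0.055 m and y of amber_cyl_center in the frame of caliper between -0.11 and -0.02 m and value of joint sprung_jaw between 0.003 and 0.011 m), for 0.2 s.
3. the lock lever is down and held, the needle still in the green (all of step 2 and value of joint lock_lever above 0.42 rad), for 0.2 s.
At the end, for the whole second after the job is handed in: The amber cylinder stands upright (0.09 rad) on the caliper's steel table, within 20 mm of the jaws' mid-width; sprung_jaw is 0.003 to 0.011 (needle in the green), lock_lever above 0.42, the carriage still, nothing held, and all other loose things within 25 mm of where they started (all of step 3 and velocity of joint carriage between -0.004 and 0.004 m/s and contact force between the fingers and anything else below 0.1 N and distance of each of grey_cyl_center, green_cyl_center, wash_bottle, amber_bottle, clear_jar, beaker, tip_box, dish_stack from where it was at the start of the episode below 0.025 m); the robot touches nothing.
It fails at once if the needle is driven into the red (sprung_jaw above 0.013) (value of joint sprung_jaw above 0.013 m).
It fails at once if the cylinder is let go more than about 20 mm above the caliper's table instead of being set down (horizontal distance between amber_cyl_center and measuring_spot below 0.08 m and z of amber_cyl_center in the frame of caliper above 0.095 m and contact force between the fingers and anything else below 0.02 N).
It fails at once if another cylinder or a bystander is displaced by more than 25 mm (distance of any of grey_cyl_center, green_cyl_center, wash_bottle, amber_bottle, clear_jar, beaker, tip_box, dish_stack from where it was at the start of the episode above 0.025 m).
It also fails if it takes over 72 s, if anything falls off the work surface, if the arm or the gripper's body presses on something with over 40 N, if the wrist force passes 120 N, or if a joint passes its speed limit or range.

## Working session

There is one attempt and no reset: what is moved stays moved. The work goes in short steps, Python scripts to look and compute and a shell command to move; the robot and the scene stay as the last step left them, time stands still between calls to the robot, and variables do not carry over. Pictures are saved under pics/ and viewed, at most 10 in all, crops included, and the job is handed in when it is done.

```bash
ls; mkdir -p pics
python3 - <<'E'
from rig import readout, cams, bot
import cv2,numpy as np
for n in("side","top"):
    c=cams.capture(n); cv2.imwrite(f"pics/{n}0.png",c["image"]); np.savez(f"pics/{n}0.npz",**c)
    print(n,c["intrinsics"].tolist(),np.round(c["xyz"],4).tolist(),np.round(c["rotation"],4).tolist())
s=readout.read_state();print(s)
E
```

```text
pics
side [[393.3362847542284, 0.0, 279.6779323546381], [0.0, 393.3362847542284, 200.6047678794605], [0.0, 0.0, 1.0]] [0.2452, -0.5097, 0.7902] [[0.8657, -0.3891, 0.3149], [-0.5002, -0.6502, 0.5718], [-0.0177, -0.6525, -0.7575]]
top [[527.0597067065094, 0.0, 277.37092817297986], [0.0, 527.0597067065094, 204.5114127983283], [0.0, 0.0, 1.0]] [0.2988, 0.0417, 1.3566] [[0.0103, -0.9841, 0.1774], [-0.9999, -0.0109, -0.0028], [0.0047, -0.1773, -0.9841]]
{'time_s': 0.1, 'joint_positions': array([ 6.16223563e+01,  3.02751680e+01,  8.21469655e+01,  3.32497433e-04,
        6.76872999e+01, -1.02279198e+01]), 'qvel': array([-0.03816841, -0.08665476, -0.13391645, -0.00070977,  0.01477805,
       -0.04039726]), 'tau': array([-5.36253920e-04, -4.40988028e+01, -1.77151465e+01,  6.34591095e-02,
        5.33583225e-02, -5.85564339e-05]), 'position': array([0.19436141, 0.59334892, 0.22166462]), 'tcp_rot': array([[-9.50244910e-01,  3.11502455e-01, -9.12497219e-04],
       [ 3.11503601e-01,  9.50243491e-01, -1.67790758e-03],
       [ 3.44422213e-04, -1.87866931e-03, -9.99998176e-01]]), 'force': array([-0.40202901,  0.67897327, -0.97289214]), 'moment': array([ 0.01188313, -0.00614287,  0.01312502]), 'grasp_force': 0.0, 'opening': 1.001390568670263}
```

View pics/side0.png

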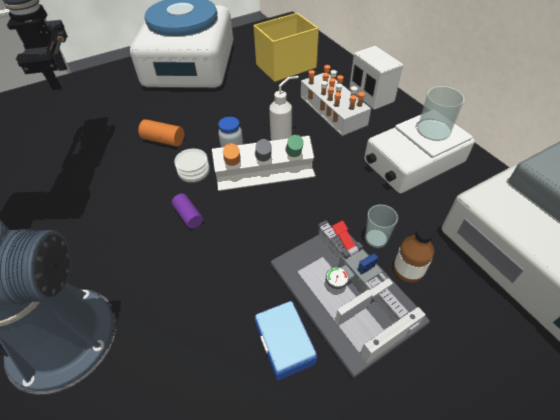

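View pics/top0.png

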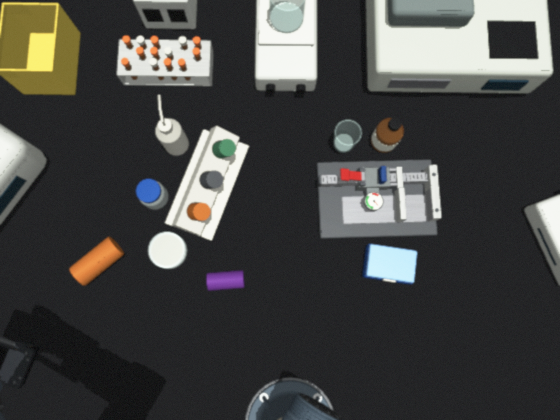

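The side view shows amber in the rack's near pocket at (231,153), grey at (264,150) and green at (295,145). The caliper is at about (350,290), with the lever red at (343,235) and the thumb grip blue at (368,263). In the top view amber is at (201,212). The lying orange cylinder at (96,261) is the bigger lookalike, and the purple one at (225,280) is to be left. Next I'll zoom in on the rack and the caliper.

```bash
cat > h.py <<'E'
import numpy as np,cv2
from rig import readout,cams,bot
def ray(c,p):
    d=c["rotation"]@np.linalg.inv(c["intrinsics"])@np.array([p[0],p[1],1.]); return np.asarray(c["xyz"]),d/np.linalg.norm(d)
def plane(c,p,z):
    o,d=ray(c,p); return o+d*(z-o[2])/d[2]
def tri(cs,pp,ct,pt):
    o1,d1=ray(cs,pp);o2,d2=ray(ct,pt)
    t=np.linalg.lstsq(np.c_[d1,-d2],o2-o1,rcond=None)[0]
    a,b=o1+t[0]*d1,o2+t[1]*d2
    return (a+b)/2,np.linalg.norm(a-b)
def proj(c,X):
    q=c["intrinsics"]@(np.asarray(c["rotation"]).T@(np.asarray(X)-c["xyz"])); return q[:2]/q[2]
def load(n): return dict(np.load(f"pics/{n}.npz"))
def crop(c,x,y,w,h,k): return cv2.resize(c["image"][y:y+h,x:x+w],None,fx=k,fy=k,interpolation=cv2.INTER_CUBIC)
E
python3 - <<'E'
from h import *
s,t=load("side0"),load("top0")
cv2.imwrite("pics/rack.png",np.hstack([crop(s,205,125,115,70,3.4),crop(t,155,120,100,125,3.4)[:238*1+187,:]][:1]))
a=crop(s,205,125,120,70,3.3);b=crop(t,155,120,100,125,3.3)
im=np.zeros((max(a.shape[0],b.shape[0]),a.shape[1]+b.shape[1],3),np.uint8);im[:a.shape[0],:a.shape[1]]=a;im[:b.shape[0],a.shape[1]:]=b
cv2.imwrite("pics/rack.png",im);print(im.shape)
a=crop(s,265,215,165,150,2.6);b=crop(t,312,155,135,90,2.7)
im=np.zeros((max(a.shape[0],b.shape[0]),a.shape[1]+b.shape[1],3),np.uint8);im[:a.shape[0],:a.shape[1]]=a;im[:b.shape[0],a.shape[1]:]=b
cv2.imwrite("pics/cal.png",im);print(im.shape)
E
```

```text
(412, 726, 3)
(390, 793, 3)
```

View pics/rack.png

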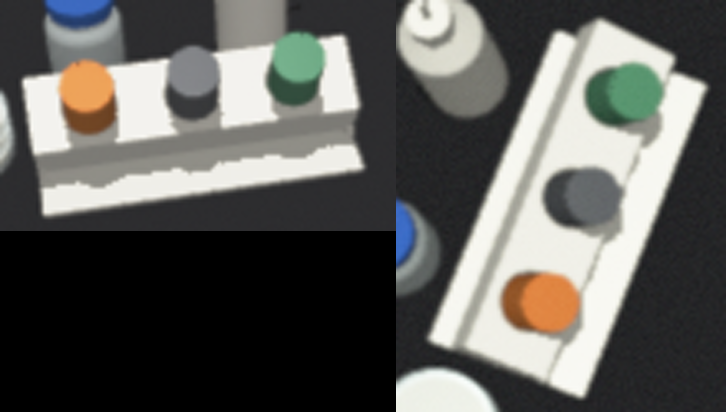

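View pics/cal.png

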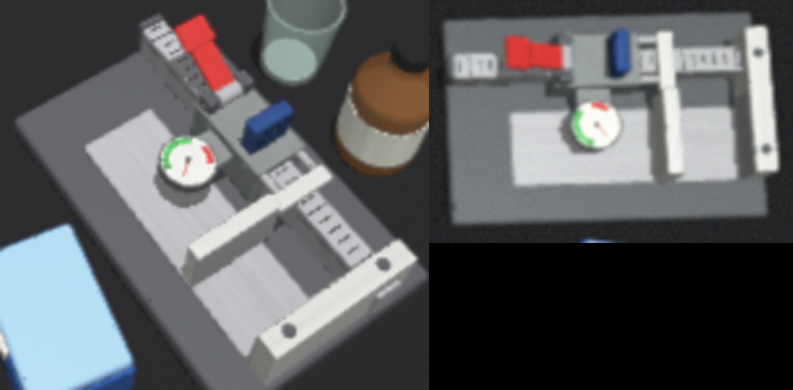

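```bash
cat > m1.py <<'E'
from h import *
s,t=load("side0"),load("top0")
def mask(c,f,box):
    hsv=cv2.cvtColor(c["image"],cv2.COLOR_BGR2HSV).astype(int);m=f(hsv[...,0],hsv[...,1],hsv[...,2])
    b=np.zeros(m.shape,bool);x,y,w,h=box;b[y:y+h,x:x+w]=1;m=(m&b).astype(np.uint8)
    n,l,st,ce=cv2.connectedComponentsWithStats(m);i=1+st[1:,4].argmax();return ce[i],st[i]
am=lambda H,S,V:(H<20)&(S>120)&(V>185); gr=lambda H,S,V:(H>60)&(H<90)&(S>80)&(V>110)
tops={}
for n,f in(("amber",am),("green",gr)):
    a,sa=mask(s,f,(205,125,115,60));b,sb=mask(t,f,(155,120,95,120));tops[n]=tri(s,a,t,b)
    print(n,a,b,sa,sb,np.round(tops[n][0],4),tops[n][1])
S=lambda x,y:(265+x/2.6-.3,215+y/2.6-.3); T=lambda x,y:(312+(x-429)/2.7-.3,155+y/2.7-.3)
pts={"jawhole_back":(S(383,264),T(758,53)),"jawhole_front":(S(289,330),T(766,149)),
"dial":(S(187,161),T(596,125)),"grip_top":(S(268,118),T(621,50))}
for n,(a,b) in pts.items():
    X,e=tri(s,a,t,b);print(n,np.round(X,4),round(e,4))
for n,p in(("jaw NE",(747,28)),("jaw NW inner",(768,28)),("jaw SE",(778,171)),("jaw SW",(755,172))): print(n,np.round(plane(t,T(*p),.08),4))
for n,p in(("mj tl",(658,32)),("mj tr",(673,32)),("mj br",(682,174)),("mj bl",(667,178))): print(n,np.round(plane(t,T(*p),.08),4))
for p in((445,14),(750,14),(455,222),(766,213)): print("base",np.round(plane(t,T(*p),.015),4))
print("table",[np.round(plane(t,T(*p),.028),4).tolist() for p in((510,112),(514,185),(738,180))])
R=lambda x,y:(155+(x-396)/3.3-.3,120+y/3.3-.3)
for p in((558,32),(707,88),(585,397),(429,340)): print("foot",np.round(plane(t,R(*p),.01),4))
E
python3 m1.py
```

```text
amber [230.64795918 150.81122449] [201.17521368 211.21794872] [223 143  16  16 196] [193 203  18  17 234] [0.5063 0.2214 0.1039] 0.0005382983116047147
green [294.93023256 142.30813953] [226.45410628 147.3236715 ] [288 135  14  15 172] [219 140  16  16 207] [0.667  0.165  0.1024] 0.0008304652710456587
jawhole_back [ 0.6108 -0.3511  0.0782] 0.0018
jawhole_front [ 0.521  -0.3546  0.078 ] 0.002
dial [ 0.5443 -0.2026  0.0625] 0.0014
grip_top [ 0.6062 -0.2196  0.0999] 0.0002
jaw NE [ 0.6332 -0.3409  0.08  ]
jaw NW inner [ 0.6334 -0.3603  0.08  ]
jaw SE [ 0.4996 -0.3636  0.08  ]
jaw SW [ 0.4984 -0.3426  0.08  ]
mj tl [ 0.6284 -0.2583  0.08  ]
mj tr [ 0.6286 -0.2722  0.08  ]
mj br [ 0.4959 -0.2762  0.08  ]
mj bl [ 0.492  -0.2624  0.08  ]
base [ 0.6608 -0.0667  0.015 ]
base [ 0.6643 -0.3639  0.015 ]
base [ 0.4575 -0.0755  0.015 ]
base [ 0.4693 -0.371   0.015 ]
table [[0.5618, -0.1272, 0.028], [0.4917, -0.1302, 0.028], [0.4987, -0.3419, 0.028]]
foot [0.7425 0.2359 0.01  ]
foot [0.697  0.1148 0.01  ]
foot [0.4471 0.2046 0.01  ]
foot [0.4905 0.3278 0.01  ]
```

Measured so far:
- **Amber:** top disc at (0.506, 0.221, 0.104). The row points at −19.6°, and the 170 mm pitch between amber and green matches.
- **Caliper:** yaw about 1.8°, origin about (0.604, −0.216), carriage about 66 mm, so it is wide enough already.

The tool stays vertical, so the plan is:
1. Grip the leaning cylinder across the row.
2. Draw it out along its axis.
3. Push its foot against the outer face of the fixed jaw to turn it upright in the grip.
4. Set it down between the jaws.

```bash
python3 -m inch '[[31.5,-36.2,0,-91.4,6.6],[31.5,-36.2,0,-91.4,6.6],[31.5,-36.2,0,-91.4,6.6],[31.5,-36.2,0,-91.4,6.6],[31.5,-36.2,0,-91.4,6.6],[31.5,-36.2,0,-91.4,6.6],[31.5,-36.2,0,-91.4,6.6],[31.5,-36.2,0,-91.4,6.6],[31.5,-36.2,0,-91.4,6.6],[31.5,-36.2,0,-91.4,6.6]]'
```

```text
time_s: 0.93
position: [0.4689, 0.2777, 0.2223]
tcp_rot: [[0.002, 1.0, -0.001], [1.0, -0.002, -0.0], [-0.0, -0.001, -1.0]]
force: [0.2, 0.3, 0.3]
opening: 0.758
grasp_force: 0.0
```

```bash
python3 -m inch '[[4.1,-4.6,0,-19.8,6.6],[4.1,-4.6,-4,-19.8,6.6],[4.1,-4.6,-8,-19.8,6.6],[4.1,-4.6,-10,-19.8,6.6],[4.1,-4.6,-10,-19.8,6.6]]'
python3 - <<'E'
from h import *
s,t=cams.capture("side"),cams.capture("top")
a=crop(s,170,60,160,130,2.4);b=crop(t,140,110,120,140,2.4)
im=np.zeros((max(a.shape[0],b.shape[0]),a.shape[1]+b.shape[1],3),np.uint8);im[:a.shape[0],:a.shape[1]]=a;im[:b.shape[0],a.shape[1]:]=b
cv2.imwrite("pics/ap1.png",im)
E
```

```text
time_s: 1.35
position: [0.5054, 0.2317, 0.1175]
tcp_rot: [[0.336, 0.942, -0.012], [0.942, -0.337, -0.003], [-0.006, -0.01, -1.0]]
force: [-0.6, 0.9, -0.9]
opening: 0.759
grasp_force: 0.0
```

View pics/ap1.png

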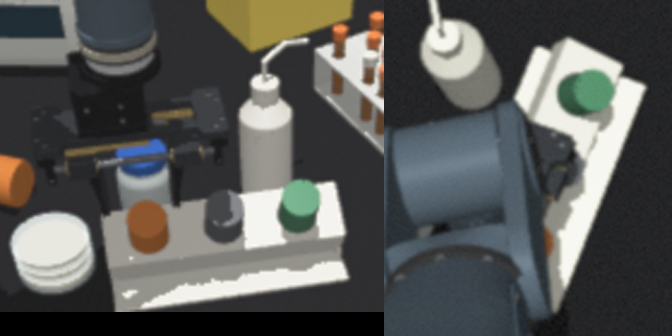

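The fingers straddle the amber cylinder along the row, with amber at crop (147,225) and the fingers at about x 115 and 180. Descending.

```bash
python3 -m inch '[[0.2,0,-2.5,0,6.6],[0.2,0,-4.5,0,6.6],[0.2,0,-5.7,0,6.6],[0.2,0,-5.7,0,6.6],[0.2,0,-5.7,0,6.6]]'
```

```text
time_s: 1.87
position: [0.5126, 0.2346, 0.0679]
tcp_rot: [[0.333, 0.943, 0.004], [0.943, -0.333, 0.001], [0.002, 0.004, -1.0]]
force: [0.6, 0.4, 0.3]
opening: 0.761
grasp_force: 0.2
```

```bash
python3 -m inch '[[-0.3,-0.4,0,0,6.6],[-0.3,-0.3,-0.3,0,6.6],[-0.3,-0.3,-0.3,0,6.6],[-0.3,-0.3,-0.3,0,3.5],[-0.3,-0.3,-0.3,0,3.5],[-0.3,-0.3,-0.3,0,3.5],[-0.3,-0.3,-0.3,0,3.5],[-0.3,-0.3,-0.3,0,3.5],[-0.3,-0.3,-0.3,0,3.5]]'
```

```text
time_s: 2.62
position: [0.5087, 0.23, 0.0643]
tcp_rot: [[0.334, 0.943, 0.002], [0.943, -0.334, -0.001], [-0.0, 0.002, -1.0]]
force: [-2.0, -4.0, 8.5]
opening: 0.5
grasp_force: 33.1
```

Gripped: the opening reads 43.5 mm. Now drawing it out along its axis.

```bash
python3 -m inch '[[-0.15,-0.41,0.9,0,3.5],[-0.29,-0.82,1.8,0,3.5],[-0.44,-1.23,2.7,0,3.5],[-0.58,-1.64,3.6,0,3.5],[-0.73,-2.05,4.5,0,3.5],[-0.88,-2.46,5.4,0,3.5],[-0.88,-2.46,8,0,3.5],[-0.88,-2.46,10,0,3.5],[-0.88,-2.46,12,0,3.5],[-0.88,-2.46,12,0,3.5]]'
```

```text
time_s: 3.45
position: [0.5016, 0.2061, 0.1867]
tcp_rot: [[0.335, 0.942, 0.008], [0.942, -0.335, 0.001], [0.004, 0.007, -1.0]]
force: [-0.0, -0.6, -1.0]
opening: 0.501
grasp_force: 30.0
```

```bash
python3 -m inch '[[2,-31,0,21.4,3.5],[2,-31,0,21.4,3.5],[2,-31,0,21.4,3.5],[2,-31,0,21.4,3.5],[2,-31,0,21.4,3.5],[2,-31,0,21.4,3.5],[2,-31,0,21.4,3.5],[2,-31,0,21.4,3.5],[2,-31,0,21.4,3.5]]' | head -2;  python3 -m inch '[[1.4,-32.2,0,0,3.5],[1.4,-32.2,0,0,3.5],[1.4,-32.2,0,0,3.5],[1.4,-32.2,0,0,3.5],[1.4,-32.2,0,0,3.5],[1.4,-32.2,0,0,3.5],[1.4,-32.2,0,0,3.5],[1.4,-32.2,0,0,3.5],[1.4,-32.2,0,0,3.5],[1.4,-32.2,0,0,3.5]]'
python3 - <<'E'
from h import *
s,t=cams.capture("side"),cams.capture("top")
np.savez("pics/side1.npz",**s);np.savez("pics/top1.npz",**t)
cv2.imwrite("pics/out1.png",np.hstack([crop(s,250,180,200,200,2),crop(t,300,120,200,200,2)]))
E
```

```text
time_s: 4.2
position: [0.5203, -0.1107, 0.1822]
time_s: 5.03
position: [0.5323, -0.427, 0.181]
tcp_rot: [[-0.029, 1.0, -0.001], [1.0, 0.029, 0.002], [0.002, -0.001, -1.0]]
force: [-0.7, 0.1, -2.3]
opening: 0.496
grasp_force: 30.0
```

View pics/out1.png

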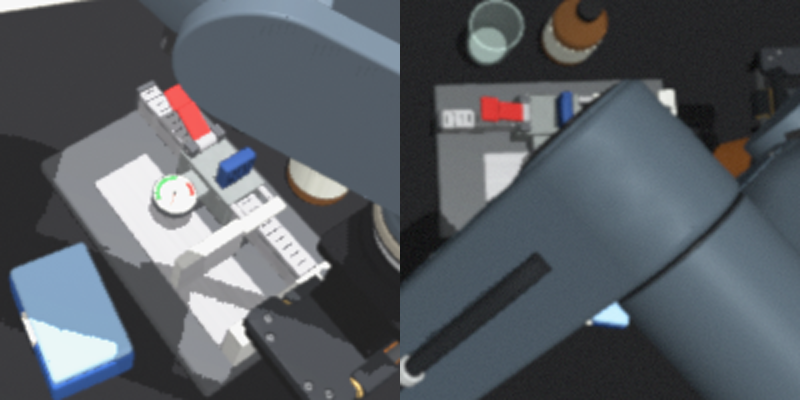

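The cylinder is now outside the fixed jaw, and the arm hides most of it. Lowering, then pushing its foot towards the jaw's outer face.

```bash
python3 -m inch '[[0.2,0,-4,0,3.5],[0.2,0,-8,0,3.5],[0.2,0,-10,0,3.5],[0.2,0,-10,0,3.5],[0.2,0,-10,0,3.5]]'; python3 -m inch '[[0,0.5,0,0,3.5],[0,1,0,0,3.5],[0,1.5,0,0,3.5],[0,2,0,0,3.5],[0,2,0,0,3.5]]'
```

```text
time_s: 5.55
position: [0.535, -0.4234, 0.0814]
tcp_rot: [[-0.034, 0.999, -0.003], [0.999, 0.034, 0.003], [0.003, -0.003, -1.0]]
force: [-0.2, -0.0, -0.6]
opening: 0.499
grasp_force: 30.0
time_s: 5.97
position: [0.5367, -0.4096, 0.0855]
tcp_rot: [[-0.034, 0.999, 0.004], [0.999, 0.034, -0.01], [-0.011, 0.004, -1.0]]
force: [-1.2, -6.2, -1.8]
opening: 0.503
grasp_force: 30.0
```

```bash
python3 -m inch '[[0,0.4,0,0,3.5],[0,0.8,0,0,3.5],[0,1.2,0,0,3.5],[0,1.2,0,0,3.5]]'; python3 -m inch '[[0,0.3,0,0,3.5],[-0.1,0.6,0,0,3.5],[-0.1,0.9,0,0,3.5],[-0.1,0.9,0,0,3.5],[-0.1,0.9,0,0,3.5]]'
```

```text
time_s: 6.3
position: [0.5385, -0.4027, 0.0878]
tcp_rot: [[-0.034, 0.999, 0.01], [0.999, 0.034, -0.02], [-0.02, 0.009, -1.0]]
force: [-0.3, -11.3, 2.1]
opening: 0.499
grasp_force: 30.0
time_s: 6.72
position: [0.5388, -0.3935, 0.0879]
tcp_rot: [[-0.033, 0.999, 0.012], [0.999, 0.033, -0.019], [-0.019, 0.012, -1.0]]
force: [1.4, -10.9, 3.5]
opening: 0.499
grasp_force: 30.0
```

```bash
python3 -m inch '[[-0.2,0.3,0,0,3.5],[-0.3,0.6,0,0,3.5],[-0.3,0.6,0,0,3.5],[-0.3,0.6,0,0,3.5]]'; python3 -m inch '[[0,0.3,0,0,3.5],[0,0.6,0,0,3.5],[0,0.6,0,0,3.5],[0,0.6,0,0,3.5]]'
```

```text
time_s: 7.05
position: [0.536, -0.3867, 0.0876]
tcp_rot: [[-0.032, 0.999, 0.012], [0.999, 0.032, -0.017], [-0.018, 0.012, -1.0]]
force: [0.9, -9.0, 3.4]
opening: 0.5
grasp_force: 30.0
time_s: 7.38
position: [0.5355, -0.3802, 0.0874]
tcp_rot: [[-0.033, 0.999, 0.011], [0.999, 0.033, -0.017], [-0.017, 0.011, -1.0]]
force: [1.5, -8.9, 2.4]
opening: 0.5
grasp_force: 30.0
```

Run:
```python
from h import *
s,t=cams.capture("side"),cams.capture("top")
cv2.imwrite("pics/out2.png",np.hstack([crop(s,310,270,130,150,3),crop(t,380,120,130,150,3)]))
P=readout.read_state()["position"];print(P,proj(s,P),proj(t,P))
```

```text
[ 0.53548574 -0.38023316  0.08734383] [391.85756309 348.01902512] [448.01174749 203.1736945 ]
```

View pics/out2.png

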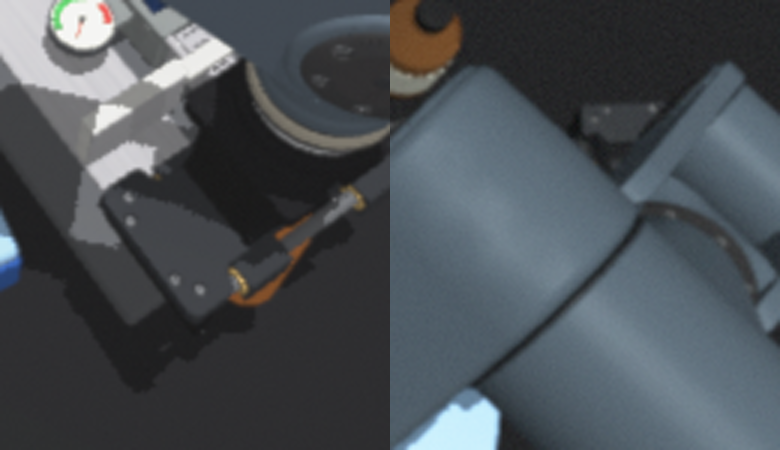

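```bash
cat > sil.py <<'E'
from h import *
import sys
s=cams.capture("side");P=readout.read_state()["position"];G=P+[0,0,.019]
hsv=cv2.cvtColor(s["image"],cv2.COLOR_BGR2HSV);m=(hsv[...,0]<20)&(hsv[...,1]>110)&(hsv[...,2]>50)
ys,xs=np.nonzero(m);k=(np.hypot(xs-proj(s,G)[0],ys-proj(s,G)[1])<45);ys,xs=ys[k],xs[k]
print("amber px n",k.sum(),"x",xs.min(),xs.max(),"y",ys.min(),ys.max(),"lowest at",xs[ys.argmax()],"  G",proj(s,G).round())
a=np.radians(1.8);R=np.array([[np.cos(a),-np.sin(a),0],[np.sin(a),np.cos(a),0],[0,0,1]])
for th in(0,5,10,15,20,26):
    c,q=np.cos(np.radians(th)),np.sin(np.radians(th));pts=[]
    for h in(.026,-.064):
        for f in np.linspace(0,6.28,60):
            x,y,z=.022*np.cos(f),.022*np.sin(f),h
            pts.append(proj(s,G+R@np.array([x,y*c-z*q,y*q+z*c])))
    pts=np.array(pts);i=pts[:,1].argmax();print(th,"x",pts[:,0].min().round(),pts[:,0].max().round(),"lowest y",pts[i].round(1))
E
python3 sil.py
```

```text
amber px n 128 x 386 413 y 341 371 lowest at 389   G [394. 344.]
0 x 375.0 411.0 lowest y [389.1 369.2]
5 x 373.0 411.0 lowest y [386.9 366.7]
10 x 372.0 412.0 lowest y [384.7 364.2]
15 x 370.0 413.0 lowest y [382.5 361.5]
20 x 368.0 413.0 lowest y [380.4 358.8]
26 x 367.0 414.0 lowest y [402.3 358.6]
```

The visible amber fits a nearly upright cylinder, possibly slightly over-rotated. I'll back off, lift clear and measure the tilt.

```bash
python3 -m inch '[[0,-1.5,0,0,3.5],[0,-3,1,0,3.5],[0,-3,5,0,3.5],[0,-3,9,0,3.5],[0,-3,9,0,3.5],[0,-3,9,0,3.5]]'; sed -i 's/(0,5,10,15,20,26)/(-15,-10,-5,0,5,10)/' sil.py; python3 sil.py
python3 - <<'E'
from h import *
s=cams.capture("side")
cv2.imwrite("pics/out3.png",crop(s,330,270,150,120,4))
E
```

```text
time_s: 8.03
position: [0.5327, -0.4044, 0.1763]
tcp_rot: [[-0.032, 0.999, 0.005], [0.999, 0.032, -0.005], [-0.005, 0.005, -1.0]]
force: [-0.5, 0.0, -1.9]
opening: 0.501
grasp_force: 30.0
amber px n 59 x 410 435 y 336 367 lowest at 410   G [413. 337.]
-15 x 397.0 430.0 lowest y [413.3 372.9]
-10 x 395.0 431.0 lowest y [412.1 370.6]
-5 x 393.0 432.0 lowest y [409.4 368.2]
0 x 390.0 433.0 lowest y [406.7 365.6]
5 x 388.0 434.0 lowest y [404.  362.8]
10 x 386.0 434.0 lowest y [401.5 360. ]
```

View pics/out3.png

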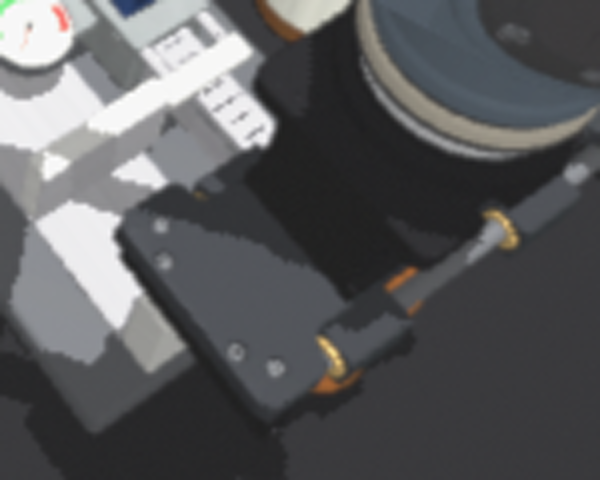

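The tilt left is about 5–8°, with the top towards +y, which settles flat when set down. Moving over the gap.

```bash
python3 -m inch '[[0,4,0,0,3.5],[0,8,0,0,3.5],[0,9.8,0,0,3.5],[0,9.8,0,0,3.5],[0,9.8,0,0,3.5]]'; python3 -m inch '[[0,0,-3,0,3.5],[0,0,-6,0,3.5],[0,0,-8,0,3.5],[0,0,-8,0,3.5],[0,0,-8,0,3.5],[0,0,-8,0,3.5]]'
```

```text
time_s: 8.55
position: [0.5307, -0.3031, 0.1711]
tcp_rot: [[-0.034, 0.999, -0.003], [0.999, 0.034, 0.002], [0.002, -0.003, -1.0]]
force: [0.6, -0.6, -0.5]
opening: 0.502
grasp_force: 30.0
time_s: 9.05
position: [0.532, -0.3065, 0.0931]
tcp_rot: [[-0.031, 1.0, 0.001], [1.0, 0.031, -0.001], [-0.001, 0.001, -1.0]]
force: [0.2, 0.4, -1.8]
opening: 0.501
grasp_force: 30.0
```

```bash
python3 -m inch '[[0,0,-0.5,0,3.5],[0,0,-1,0,3.5],[0,0,-1.4,0,3.5],[0,0,-1.4,0,3.5]]'; python3 -m inch '[[0,0,-0.3,0,3.5],[0,0,-0.6,0,3.5],[0,0,-0.9,0,3.5],[0,0,-0.9,0,3.5],[0,0,-0.9,0,3.5]]'
```

```text
time_s: 9.38
position: [0.5311, -0.3048, 0.0782]
tcp_rot: [[-0.032, 0.999, -0.001], [0.999, 0.032, 0.001], [0.001, -0.001, -1.0]]
force: [1.0, 0.6, -1.9]
opening: 0.501
grasp_force: 30.0
time_s: 9.8
position: [0.5316, -0.3051, 0.0703]
tcp_rot: [[-0.032, 0.999, 0.0], [0.999, 0.032, -0.0], [-0.0, 0.0, -1.0]]
force: [-0.9, 0.7, 4.1]
opening: 0.501
grasp_force: 30.0
```

Contact at TCP z of about 0.07. Pressing further so the foot lies flat.

```bash
python3 -m inch '[[0,0,-0.3,0,3.5],[0,0,-0.6,0,3.5],[0,0,-0.6,0,3.5],[0,0,-0.6,0,3.5]]';python3 -m inch '[[0,0,-0.3,0,3.5],[0,0,-0.6,0,3.5],[0,0,-0.6,0,3.5],[0,0,-0.6,0,3.5]]'
```

```text
time_s: 10.13
position: [0.532, -0.3048, 0.0686]
tcp_rot: [[-0.033, 0.999, 0.002], [0.999, 0.033, -0.001], [-0.001, 0.002, -1.0]]
force: [-4.8, 6.2, 28.5]
opening: 0.501
grasp_force: 30.0
time_s: 10.47
position: [0.532, -0.3054, 0.0637]
tcp_rot: [[-0.033, 0.999, 0.002], [0.999, 0.033, -0.003], [-0.003, 0.002, -1.0]]
force: [-7.5, 6.7, 34.5]
opening: 0.503
grasp_force: 30.0
```

```bash
python3 -m inch '[[0,0,0.6,0,3.5],[0,0,0.9,0,3.5],[0,0,0.9,0,3.5]]';python3 -m inch '[[0,0,0,0,4.6],[0,0,0,0,4.9],[0,0,0,0,5.4],[0,0,0,0,5.8],[0,0,0,0,5.8],[0,0,0,0,5.8]]';python3 -m inch '[[0,0,3,0,5.8],[0,0,7,0,5.8],[0,0,11,0,5.8],[0,10,13,0,5.8],[0,14,13,0,5.8],[-4,18,13,0,5.8],[-8,22,13,0,5.8],[-8,26,13,0,5.8],[-8,30,13,0,5.8]]'
python3 - <<'E'
from h import *
s,t=cams.capture("side"),cams.capture("top")
np.savez("pics/side2.npz",**s);np.savez("pics/top2.npz",**t)
cv2.imwrite("pics/set.png",np.hstack([crop(s,265,215,165,150,2.4),crop(t,312,135,135,120,2.6)[:360]]) if 0 else np.hstack([crop(s,280,215,150,150,2.6),crop(t,305,120,150,150,2.6)]))
E
```

```text
time_s: 10.72
position: [0.5318, -0.3053, 0.067]
tcp_rot: [[-0.032, 0.999, 0.001], [0.999, 0.032, -0.001], [-0.001, 0.001, -1.0]]
force: [-0.3, -0.2, -1.4]
opening: 0.5
grasp_force: 30.0
time_s: 11.22
position: [0.5313, -0.305, 0.0662]
tcp_rot: [[-0.032, 0.999, -0.0], [0.999, 0.032, 0.0], [0.0, -0.0, -1.0]]
force: [0.2, 0.5, -0.3]
opening: 0.657
grasp_force: 0.0
time_s: 11.97
position: [0.4654, -0.0687, 0.1956]
tcp_rot: [[-0.031, 1.0, -0.001], [1.0, 0.031, 0.0], [0.0, -0.001, -1.0]]
force: [0.4, 0.6, 0.4]
opening: 0.669
grasp_force: 0.0
```

View pics/set.png

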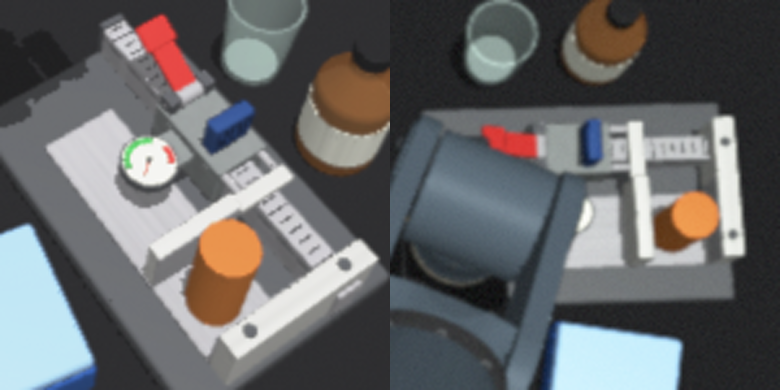

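It stands upright between the jaws. The top disc is at crop (231,249) in the side view and (694,215) in the top view, with the gap still wide enough. Measuring the cylinder, the grip, the dial needle and the lever pad.

```bash
cat > m2.py <<'E'
from h import *
import sys
def comp(c,f,box):
    hsv=cv2.cvtColor(c["image"],cv2.COLOR_BGR2HSV).astype(int);m=f(hsv[...,0],hsv[...,1],hsv[...,2])
    b=np.zeros(m.shape,bool);x,y,w,h=box;b[y:y+h,x:x+w]=1
    n,l,st,ce=cv2.connectedComponentsWithStats((m&b).astype(np.uint8))
    if n<2: return None
    i=1+st[1:,4].argmax();return ce[i],st[i]
O=np.array([.6042,-.2161]);a=np.radians(1.8)
def cal(X): d=X[:2]-O;return np.round(1000*np.array([np.cos(a)*d[0]+np.sin(a)*d[1],-np.sin(a)*d[0]+np.cos(a)*d[1],X[2]]),1)
am=lambda H,S,V:(H<20)&(S>120)&(V>185)
bl=lambda H,S,V:(H>105)&(H<125)&(S>120)
rd=lambda H,S,V:((H<5)|(H>174))&(S>180)&(V>150)
if __name__=="__main__":
    if len(sys.argv)>1: s,t=load("side"+sys.argv[1]),load("top"+sys.argv[1])
    else: s,t=cams.capture("side"),cams.capture("top")
    for n,f,bs,bt in(("amber",am,(335,285,60,65),(390,180,50,60)),("grip",bl,(340,240,70,60),(365,155,70,40)),("pad/lever",rd,(315,210,80,60),(325,160,100,30))):
        A,B=comp(s,f,bs),comp(t,f,bt)
        if A is None or B is None: print(n,A,B);continue
        X,e=tri(s,A[0],t,B[0]);print(n,A[0].round(1),A[1][4],B[0].round(1),B[1][4],X.round(4),round(e*1000,1),"cal",cal(X))
E
python3 m2.py 2; python3 m2.py 0
python3 - <<'E'
from m2 import *
t=load("top0")
for p,z in(((384,137),.05),((345,136),.05)): print(plane(t,p,z).round(3))
E
```

```text
amber [368.4 310.2] 412 [422.  202.3] 241 [ 0.533  -0.3098  0.1124] 1.6 cal [-74.1 -91.4 112.4]
grip [367.8 262.7] 210 [382.2 174. ] 104 [ 0.607  -0.2202  0.09  ] 1.2 cal [ 2.7 -4.2 90. ]
pad/lever [344.2 230.5] 6 [351.1 174.2] 120 [ 0.6014 -0.1405  0.1118] 3.1 cal [ -0.4  75.7 111.8]
amber None None
grip [367.8 262.6] 211 [382.2 174. ] 103 [ 0.6069 -0.2203  0.0902] 1.2 cal [ 2.6 -4.2 90.2]
pad/lever [344.4 235.2] 107 [349.6 174.7] 156 [ 0.605  -0.1399  0.0913] 3.2 cal [ 3.2 76.1 91.3]
[ 0.714 -0.235  0.05 ]
[ 0.716 -0.135  0.05 ]
```

```bash
python3 -m inch '[[0,0,0,-90,4],[0,0,0,-90,4],[0,0,0,-90,4],[0,0,0,-90,4],[0,0,0,-90,4],[0,0,0,-90,4],[0,0,0,-90,4],[0,0,0,-90,4]]'; python3 -m inch '[[14,-15,0,-32.7,4],[14,-15,0,-32.7,4],[14,-15,0,-32.7,4],[14,-15,0,-32.7,4],[14,-15,0,-32.7,4],[14,-15,0,-32.7,4],[14,-15,0,-32.7,4],[14,-15,0,-32.7,4]]'
```

```text
time_s: 12.73
position: [0.468, -0.0709, 0.1956]
tcp_rot: [[0.827, 0.562, 0.001], [0.562, -0.827, -0.0], [0.0, 0.001, -1.0]]
force: [-0.1, 0.0, -0.1]
opening: 0.461
grasp_force: 0.0
time_s: 13.4
position: [0.6067, -0.2202, 0.1947]
tcp_rot: [[0.999, 0.032, -0.002], [0.032, -0.999, 0.001], [-0.002, -0.001, -1.0]]
force: [-0.3, -0.0, 0.1]
opening: 0.464
grasp_force: 0.0
```

```bash
python3 -m inch '[[0,0,-4,0,4],[0,0,-8,0,4],[0,0,-10,0,4],[0,0,-11.4,0,4],[0,0,-11.4,0,4],[0,0,-11.4,0,4]]'; python3 -m inch '[[0,0,0,0,1],[0,0,0,0,1],[0,0,0,0,1],[0,0,0,0,1],[0,0,0,0,1],[0,0,0,0,1],[0,0,0,0,1]]'
```

```text
time_s: 13.9
position: [0.6064, -0.2189, 0.0812]
tcp_rot: [[0.999, 0.033, -0.002], [0.033, -0.999, 0.001], [-0.002, -0.001, -1.0]]
force: [0.1, 0.2, 0.0]
opening: 0.459
grasp_force: 0.0
time_s: 14.48
position: [0.6079, -0.22, 0.0823]
tcp_rot: [[0.999, 0.033, 0.001], [0.033, -0.999, 0.0], [0.001, -0.0, -1.0]]
force: [-0.3, 1.5, 4.6]
opening: 0.159
grasp_force: 30.0
```

```bash
python3 -m inch '[[0,-0.3,0,0,1],[0,-0.6,0,0,1],[0,-0.9,0,0,1],[0,-1.2,0,0,1],[0,-1.5,0,0,1],[0,-1.5,0,0,1]]';python3 -m inch '[[0,-0.25,0,0,1],[0,-0.5,0,0,1],[0,-0.75,0,0,1],[0,-1,0,0,1],[0,-1,0,0,1]]'; python3 m2.py
```

```text
time_s: 14.98
position: [0.6084, -0.2335, 0.0823]
tcp_rot: [[0.999, 0.032, 0.002], [0.032, -0.999, 0.003], [0.002, -0.003, -1.0]]
force: [1.2, 6.1, 5.7]
opening: 0.162
grasp_force: 30.0
time_s: 15.4
position: [0.6088, -0.2431, 0.0823]
tcp_rot: [[0.999, 0.032, 0.002], [0.032, -0.999, 0.003], [0.002, -0.003, -1.0]]
force: [2.8, 7.6, 5.6]
opening: 0.156
grasp_force: 30.0
amber (array([373.02905569, 315.76029056]), array([361, 305,  24,  22, 413], dtype=int32)) None
grip (array([370.05555556, 274.55555556]), array([366, 268,  10,  14,  90], dtype=int32)) None
pad/lever None None
```

```bash
cat > m3.py <<'E'
from m2 import *
s=cams.capture("side");s0=load("side2")
A=comp(s,am,(335,285,60,65))[0]
print("cyl", cal(plane(s,A,.1124)),"before",cal(plane(s0,comp(s0,am,(335,285,60,65))[0],.1124)))
P=readout.read_state();print(cal(P["position"]),"carriage from TCP",cal(P["position"])[1]+70+.0,P["force"].round(1))
# dial needle: dial face centre follows the carriage
d0=np.array([.5443,-.2026+.0176]);
np.savez("pics/sd.npz",**s)
E
python3 m3.py
```

```text
cyl [ -73.2 -104.4  112.4] before [-73.3 -91.7 112.4]
[  3.7 -27.1  82.3] carriage from TCP 42.9 [2.8 6.8 4.9]
```

```bash
python3 -m inch '[[0,-0.2,0,0,1],[0,-0.4,0,0,1],[0,-0.5,0,0,1],[0,-0.5,0,0,1],[0,-0.5,0,0,1]]'; python3 m3.py
python3 - <<'E'
from m2 import *
s0=load("side0");s=load("sd");t=cams.capture("top")
D0=np.array([.5443,-.2026,.066]);D=D0+[.001,-.028,0]
im=[]
for c,X in((s0,D0),(s,D)):
    p=proj(c,X).astype(int);im.append(crop(c,p[0]-16,p[1]-16,32,32,12))
cv2.imwrite("pics/dial.png",np.hstack(im))
E
```

```text
time_s: 15.97
position: [0.609, -0.2472, 0.0823]
tcp_rot: [[0.999, 0.032, 0.002], [0.032, -0.999, 0.004], [0.003, -0.004, -1.0]]
force: [2.6, 8.7, 6.2]
opening: 0.161
grasp_force: 30.0
cyl [ -73.2 -104.4  112.4] before [-73.3 -91.7 112.4]
[  3.8 -31.3  82.3] carriage from TCP 38.7 [2.6 8.4 5.6]
```

View pics/dial.png

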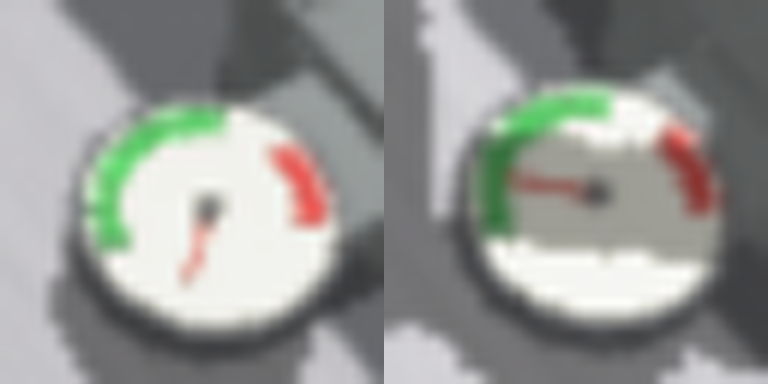

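The needle has moved from the rest mark into the green: its tip is at (510,180), about 5 mm along the 3–11 arc. Moving slightly further, then releasing and lifting.

```bash
python3 -m inch '[[0,-0.15,0,0,1],[0,-0.15,0,0,1],[0,-0.15,0,0,1]]'; python3 -m inch '[[0,0,0,0,2.5],[0,0,0,0,3.6],[0,0,0,0,3.6],[0,0,0,0,3.6],[0,0,0,0,3.6],[0,0,0,0,3.6]]'; python3 -m inch '[[0,0,3,0,3.6],[0,0,6,0,3.6],[0,0,8,0,0],[0,0,8,0,0],[0,0,8,0,0]]'
```

```text
time_s: 16.32
position: [0.609, -0.2485, 0.0823]
tcp_rot: [[0.999, 0.032, 0.002], [0.032, -0.999, 0.004], [0.003, -0.004, -1.0]]
force: [3.8, 10.9, 5.4]
opening: 0.156
grasp_force: 30.0
time_s: 16.82
position: [0.6073, -0.2522, 0.0812]
tcp_rot: [[1.0, 0.031, -0.0], [0.031, -1.0, -0.0], [-0.0, 0.0, -1.0]]
force: [-1.1, -0.9, -0.6]
opening: 0.403
grasp_force: 0.0
time_s: 17.23
position: [0.6082, -0.2525, 0.1629]
tcp_rot: [[0.999, 0.032, 0.003], [0.032, -0.999, -0.002], [0.003, 0.002, -1.0]]
force: [0.1, 0.1, -1.5]
opening: 0.268
grasp_force: 0.0
```

```bash
python3 m2.py; python3 m3.py
```

```text
amber (array([373.01932367, 315.82125604]), array([361, 305,  24,  23, 414], dtype=int32)) None
grip (array([376.72641509, 273.36792453]), array([368, 264,  19,  20, 212], dtype=int32)) None
pad/lever None None
cyl [ -73.3 -104.5  112.4] before [-73.3 -91.7 112.4]
[  1.1 -35.2 159.9] carriage from TCP 34.8 [-0.5 -0.3 -0.1]
```

Run:
```python
from m2 import *
s=load("sd");s0=load("side2");f=lambda c:comp(c,bl,(340,240,70,60))[0]
a,b=plane(s0,f(s0),.09),plane(s,f(s),.09);print(cal(a),cal(b))
g=np.array([.607,-.2202])+(b-a)[:2];pad=g+98e-3*np.array([-.0314,1]);T=readout.read_state()["position"]
print("carriage",66+(cal(b)-cal(a))[1],"pad",pad.round(4),"move cm",((pad-T[:2])*100).round(2),T.round(4))
```

```text
[ 3.3 -4.4 90. ] [  2.4 -33.3  90. ]
carriage 37.1 pad [ 0.6039 -0.1511] move cm [-0.25 10.01] [ 0.6064 -0.2512  0.1599]
```

```bash
python3 -m inch '[[-0.3,4,0,0,0],[-0.3,8,0,0,0],[-0.3,10,0,0,0],[-0.3,10,0,0,0],[-0.3,10,0,0,0]]'; python3 -m inch '[[0,0,-2,0,0],[0,0,-4,0,0],[0,0,-4.7,0,0],[0,0,-4.7,0,0],[0,0,-4.7,0,0]]'
```

```text
time_s: 17.8
position: [0.6038, -0.1503, 0.1601]
tcp_rot: [[0.999, 0.034, -0.003], [0.034, -0.999, 0.001], [-0.003, -0.001, -1.0]]
force: [0.4, -0.3, 0.6]
opening: 0.005
grasp_force: 0.0
time_s: 18.22
position: [0.6045, -0.1535, 0.1141]
tcp_rot: [[1.0, 0.031, -0.001], [0.031, -1.0, -0.001], [-0.001, 0.001, -1.0]]
force: [-0.3, -1.4, 1.0]
opening: 0.009
grasp_force: 0.5
```

```bash
python3 -m inch '[[0,0,-0.5,0,0],[0,0,-1,0,0],[0,0,-1.5,0,0],[0,0,-1.5,0,0]]'; python3 -m inch '[[0,0,-0.5,0,0],[0,0,-1,0,0],[0,0,-1.5,0,0],[0,0,-1.8,0,0],[0,0,-1.8,0,0]]'
```

```text
time_s: 18.55
position: [0.6047, -0.1521, 0.0993]
tcp_rot: [[1.0, 0.031, 0.001], [0.031, -1.0, -0.0], [0.001, 0.0, -1.0]]
force: [0.1, -0.3, 0.9]
opening: 0.007
grasp_force: 0.4
time_s: 18.97
position: [0.6047, -0.1517, 0.0846]
tcp_rot: [[0.999, 0.032, 0.0], [0.032, -0.999, -0.0], [0.0, 0.0, -1.0]]
force: [-5.4, 1.7, 20.0]
opening: 0.005
grasp_force: 9.8
```

```bash
python3 -m inch '[[0,0,-0.4,0,0],[0,0,-0.4,0,0],[0,0,-0.4,0,0]]'; python3 -m inch '[[0,0,4,0,0],[0,0,8,0,0],[0,0,11,0,0],[-5,15,11,0,0],[-15,24,11,0,0],[-15,28,11,0,0],[-15,32,11,0,0],[-15,34,11,0,0],[-15,34,11,0,0],[-15,34,11,0,0]]'; python3 -m inch '[[-8,12,0,0,0],[-8,12,0,0,0],[-8,12,0,0,0],[-8,12,0,0,0],[-8,12,0,0,0]]'
python3 - <<'E'
from m2 import *
s,t=cams.capture("side"),cams.capture("top");np.savez("pics/sf.npz",**s);np.savez("pics/tf.npz",**t)
s2=load("side2");f=lambda c:comp(c,bl,(340,240,70,60))[0]
print("carriage",66+(cal(plane(s,f(s),.09))-cal(plane(s2,f(s2),.09)))[1])
A,B=comp(s,am,(335,285,60,65)),comp(t,am,(390,180,60,60));X,e=tri(s,A[0],t,B[0]);print("cyl",cal(X),e)
for n,c,c0,bs in(("side",s,load("side0"),(310,205,90,75)),("top",t,load("top0"),(325,155,100,35))):
    for q in(c,c0): r=comp(q,rd,bs);print(n,r[0].round(1),r[1])
# needle
g=cv2.cvtColor(s["image"],cv2.COLOR_BGR2HSV).astype(int)
p=proj(s,np.array([.5443,-.2026,.066])+[.001,-.029,0]);print("dial",p)
x,y=p.astype(int)
for r in range(y-13,y+12):
    print("".join(("R" if (h<10 or h>170) and S>60 else "G" if 45<h<80 and S>70 else "#" if V<110 else ".") for h,S,V in g[r,x-14:x+15]))
E
```

```text
time_s: 19.22
position: [0.6049, -0.1517, 0.0838]
tcp_rot: [[0.999, 0.032, 0.002], [0.032, -0.999, -0.001], [0.002, 0.001, -1.0]]
force: [-9.8, 3.6, 36.7]
opening: 0.004
grasp_force: 18.2
time_s: 20.05
position: [0.4832, 0.1144, 0.187]
tcp_rot: [[1.0, 0.031, -0.001], [0.031, -1.0, 0.0], [-0.001, -0.0, -1.0]]
force: [0.2, 0.5, -0.4]
opening: 0.006
grasp_force: 0.0
time_s: 20.47
position: [0.4008, 0.2354, 0.1869]
tcp_rot: [[0.999, 0.037, -0.003], [0.037, -0.999, 0.0], [-0.003, -0.0, -1.0]]
force: [-0.0, -0.3, 0.1]
opening: 0.006
grasp_force: 0.0
carriage 37.6
cyl [ -73.8 -103.9  112. ] 0.00184879830575906
side [348.6 246.3] [338 237  22  21 166]
side [344.4 235.2] [338 224  15  23 107]
top [349.8 172.9] [348 172   5   4  13]
top [349.6 174.7] [341 169  19  11 156]
dial [345.17102744 286.42553361]
.......##################....
.........#################...
.........############...###..
..........##...####......###.
..........................##.
...........GGGGG............#
.........GGGGGGG............#
........GGGGG................
.......GGG...........RR......
......GGG...........RRR......
......GG.R...........RRR.....
.....GGG..RR.........RRR.....
.....GG.....RR........RRR....
.....GG...............RRR....
.....GGG..............RRR....
.....GGG....................#
...#..GG...................##
...##.....................###
...##.....................###
...###....................###
...###...................####
....###.................#####
.....####..............######
.....######..........###..###
......########.....####.....#
```

Run:
```python
from m2 import *
def W(x,y,z): return np.array([*(O+np.array([np.cos(a)*x-np.sin(a)*y,np.sin(a)*x+np.cos(a)*y])),z])
lo=lambda H,S,V:((H<8)|(H>172))&(S>130)&(V>60)
for n in("side","top"):
  for tag,im,car in(("start",n+"0",.066),("now",n[0]+"f",.0375)):
    c=load(im);r=comp(c,lo,(310,205,90,75) if n=="side" else (325,155,100,40))
    print(n,tag,"red bbox",r[1],"pad up at",proj(c,W(.0025,car-.022+.045,.1105)).round(1),"down at",proj(c,W(.0025,car-.022+.055,.085)).round(1))
for n,pl in(("sf",0),): 
    c=load(n);hsv=cv2.cvtColor(c["image"],cv2.COLOR_BGR2HSV).astype(int)
    for car,z,y in((.0375,.1105,.045),(.0375,.085,.055)):
        p=proj(c,W(.0025,car-.022+y,z)).round().astype(int);print(p,hsv[p[1]-1:p[1]+2,p[0]-1:p[0]+2].reshape(-1,3).mean(0).round())
```

```text
side start red bbox [332 220  23  30 319] pad up at [340.6 226.3] down at [336.7 230.1]
side now red bbox [337 235  25  24 274] pad up at [348.9 235.4] down at [344.7 239.1]
top start red bbox [340 168  21  13 204] pad up at [345.7 172.6] down at [340.3 175.1]
top now red bbox [347 171  24  12 242] pad up at [357.4 172.4] down at [351.8 174.9]
[349 235] [122.  33. 102.]
[345 239] [  1. 181. 226.]
```

The lever is down: the red pad lies where the "down" pose projects and has left the "up" pose. The needle is mid-green, and the cylinder sits at caliper (−74, −104) mm, bearing on the fixed jaw. The arm is clear, so I'm handing in.

```bash
python3 -c "
from rig import bot
print(bot.hand_in())"
```

```text
the job is handed in; nothing more can be done
None
```

I handed the job in at about 20 s with the amber cylinder clamped upright on the table, the needle mid-green (about 6–7 mm) and the lock lever down; the other loose things were not re-measured, and no verdict came back.

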